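# Shake-check the setting die's tin and put it in the tray

## Task

Check that the setting die is still in its closed tin: pick up the long, round-ended tin and, in the air, shake or rock it gently endwise until the loose die inside has slid to the end with the brass clasp and back again to the plain end. Then set the tin down gently, flat and lengthwise, in the empty half of the oak tray, leave the squat rectangular tin where it is, and let go.

Things in the scene. Friction and masses are not known exactly. Their poses are not given: they have to be found in the camera images.
- tin_mid (a point): Centre of the task's tin: closed aluminium, a long bar with half-round ends, 110 mm long, 46 wide, 40 high, about 0.3 kg, the only one of this shape. It lies flat, so this point is 20 mm above what it lies on. Its x axis runs along its length to the end with the brass clasp (roughly away from the robot at the start), z up; its flat long sides are 46 mm apart along y.
- die (a joint): Position (m) of the loose 80 g steel die in the tin; not visible, only felt. 0 = plain end (it starts within 6 mm of it), 0.06 = clasp end; arrived within 10 mm of an end. Strokes of 80 mm endwise at 0.3 m/s throw it to the leading end; so does tipping that end down 20 degrees for 0.5 s. Below 1.5 m/s2 or 9 degrees it stays put. Counts only with the tin lifted 50 mm or more.
- bay (a point): Centre of the floor of the empty half of a fixed, low oak tray (190 x 272 mm in all). The floor is 6 mm above the bench; this half is 178 mm long inside along the tray's x axis (this point's x) and 127 mm along y, with walls 12 mm above the floor. The tin's length goes along x, either way round. The other half, towards +y, holds a round tin.
- squat_mid (a point): Centre (half-way up) of the squat rectangular aluminium tin, 84 x 64 mm and 26 mm high, lying flat on the bench; to be left where it is.
Not all that is in view belongs to the job. What is shaped like the part that bears tin_mid but orange or pink is not meant.

How it is judged:
By the outcome, as a careful person would: the job done as asked, in the order asked, and still so for the second after the job is handed in, with the robot touching nothing.
It also fails if it takes over 43 s, if anything falls off the work surface, if the arm or the gripper's body presses on something with over 40 N, if the wrist force passes 120 N, or if a joint passes its speed limit or range.

## Robot

A 6-joint arm with a two-finger parallel gripper is mounted at the origin on the work surface. World frame = base frame: x ahead of the robot, y to its left, z up, the work surface at z = 0. Lengths are in mm, angles in rad, forces in N, time in s.
With the tool pointing down it reaches from about 400 to 925 mm from the base axis. Payload 12.5 kg.
Tool frame: the origin (TCP) lies midway between the tips of the shut fingers; the grasp point (between the pads) lies 19 mm behind it (env.grip_depth is the distance from the TCP to the grasp point, in mm); z points along the fingers, y is the line along which they close (so a half turn about z gives the same grasp; the last joint's range is limited). The gripper opens to 95 mm and grips with 3 to 60 N. Pads are 20 mm wide; open, the fingers measure 119 mm over their backs; the gripper's body (75 mm by 180 mm) begins 59 mm behind the grasp point.
Start: joints at [1.038, 0.491, 1.559, -0, 1.092, -0.106], TCP at [258.711, 568.96, 214.661] pointing down, gripper open.
Joint ranges: [-3.1, 3.1], [-0.84, 2.19], [0.05, 2.79], [-1.13, 4.28], [0.06, 2.93], [-2.69, 2.69]. Speed limits (rad/s): [2.22, 2.22, 2.79, 3.14, 3.14, 3.14].

## Interface

Orientations are given as [roll, pitch, yaw] about the fixed x, y, z axes, in that order (R = Rz(yaw) Ry(pitch) Rx(roll)).
In Python, from cell import monitor, viewer, order, env gives the robot as it stands.
- The arm moves only by the tool move_arm, never from a script. Its argument "moves" is one flat list of numbers, 4 for each row, row after row: the shift along the tool's x, y, z normalised to -1 to 1, where 1 is 0.15 m, then the turn about the tool's z normalised to -1 to 1, where 1 is pi/2 rad. A call has 1 to 10 rows; each row shifts and turns the commanded pose from where the row before left it, along the tool's axes as they then stand; what a row does not reach is not made up. A row lasts 1/8 s, in which the tool goes at most 62.5 mm and 10.7 degrees, less where a joint would pass 70% of its speed; a pose out of reach is approached as far as the arm can. A call with a number of a shift or a turn outside -1 to 1 is refused whole. A call with a gripper value outside its range is refused whole. "claw" is the finger opening in mm, from 0 to 95.1, set as the call begins (left out, the last holds). The fingers move at their own pace and stop on an object; the grip force is fixed at half the most. Time passes only in rows, so rows that do not move let the fingers close. It gives the time, the measured TCP pose, the force, the opening and the grip force at its end, in the units of the state.
- monitor.state(): the state, without advancing time (a new reading comes with each control period).
- viewer.read_camera(name): name is "side" or "top" or "wrist"; returns the picture (384x512x3 uint8, red, green, blue); there is no depth.
- viewer.camera_info(name): a dict with "K" (3x3 intrinsics, pixels), "dist_coeffs" ([k1, k2, p1, p2, k3] as OpenCV has them; the pictures are not rectified), "camera_from_world" (4x4, takes a point from world to camera coordinates). Camera axes: x right, y down, z forward; pixel columns grow to the right and rows downward; lengths in mm; the calibration is good to about 2 mm. A picture is of the moment at which its call begins: read the wrist's pose just before it. camera_info takes no time and is no camera call; for the wrist camera it gives the pose at the moment of the call.
- order.job_done(): hands the job in; it is judged then, once.
The state is a dict: "t": time; "joints": joint angles; "qvel": joint speeds; "tau": joint torques, N m; "eef_pos": TCP position; "tcp_rot": TCP orientation; "ft_force": force on the tool from outside, world axes, zero at the start; "moment": the same for the moment, N m; "opening": opening from 0.0 (shut) to 1.0 (fully open); "grip_force": force on a finger pad.
Only numpy, scipy, OpenCV 4.12 (cv2) and the standard library are available. Lean on these libraries where they do the work, as an engineer would, in place of code of your own. Each camera call takes 0.05 s, during which the arm holds its last target. There are 200 camera calls.

## Working session

There is one attempt and no reset: what is moved stays moved. The work goes in short steps, Python scripts to look and compute and a tool call to move; the robot and the scene stay as the last step left them, time stands still between calls to the robot, and variables do not carry over. Pictures are saved under pics/ and viewed, at most 10 in all, crops included, and the job is handed in when it is done.

Besides the shell and the picture viewer there is one more tool, called after "Request:" by a JSON object that holds its "method" and its "body". move_arm: Moves the arm, as the interface text tells. Scaled input: -1 to 1 covers 0.15 m each way for a shift and pi/2 rad each way for a turn. Its arguments: {"type":"object","properties":{"moves":{"type":"array"},"claw":{"type":"number"}},"required":["moves"]}

```bash
ls; mkdir -p pics
cat > h.py <<'E'
import numpy as np, cv2
from cell import monitor, viewer, order, env
def snap(n,f):
    im=viewer.read_camera(n); cv2.imwrite(f'pics/{f}.png',im[:,:,::-1]); return im
def ray(n,uv,z,ci=None):
    ci=ci or viewer.camera_info(n); K=np.array(ci["K"],float); d=np.array(ci["dist_coeffs"],float); T=np.array(ci["camera_from_world"],float)
    p=cv2.undistortPoints(np.array(uv,float).reshape(-1,1,2),K,d).reshape(-1,2)
    R=T[:3,:3]; c=-R.T@T[:3,3]; D=np.c_[p,np.ones(len(p))]@R
    return c+D*((z-c[2])/D[:,2])[:,None]
E
python3 - <<'E'
from h import *
a=snap('top','top0');b=snap('side','side0')
s=monitor.state();print(s['eef_pos'],s['tcp_rot'],s['t'],env.grip_depth)
for n in('top','side'):
    T=np.array(viewer.camera_info(n)["camera_from_world"]);print(-T[:3,:3].T@T[:3,3])
E
```

```text
pics
[258.58782364 568.75237015 214.12936713] [-3.14059452e+00 -1.38552549e-04  2.71479808e+00] 0.1 18.8
[394.84111379 -83.26729193 999.93220851]
[ 117.5032237  -599.8361434   769.49811124]
```

View pics/top0.png

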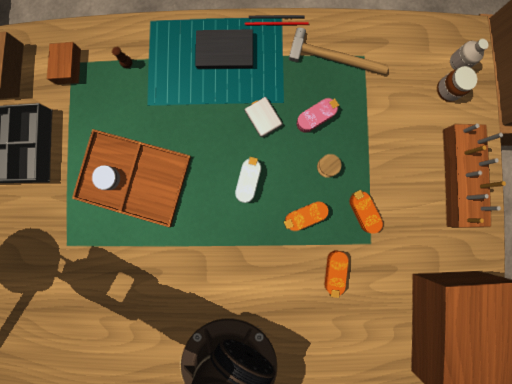

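View pics/side0.png

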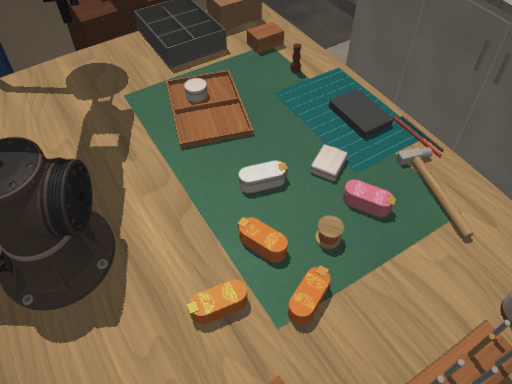

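Top view: white long tin at (248,180), clasp at (254,161); squat tin at (263,117); the tray's empty half is its right one, around (157,187), with the round tin at (104,177).

```bash
cat > m.py <<'E'
from h import *
im=cv2.imread('pics/top0.png'); hsv=cv2.cvtColor(im,cv2.COLOR_BGR2HSV)
w=((hsv[...,1]<70)&(hsv[...,2]>140)).astype(np.uint8)
o=((hsv[...,0]<30)&(hsv[...,1]>70)).astype(np.uint8)
def comp(m,uv):
    n,l=cv2.connectedComponents(m); return (l==l[uv[1],uv[0]]).astype(np.uint8)
def rect(mask,z,n='top'):
    c=max(cv2.findContours(mask,0,cv2.CHAIN_APPROX_NONE)[0],key=cv2.contourArea)
    P=ray(n,c.reshape(-1,2),z)[:,:2].astype(np.float32); return cv2.minAreaRect(P),cv2.boxPoints(cv2.minAreaRect(P)).round().tolist()
print('tin',rect(comp(w,(247,182)),40)); print('squat',rect(comp(w,(263,118)),26))
t=np.zeros_like(o); t[125:232,70:196]=o[125:232,70:196]
t=cv2.morphologyEx(t,cv2.MORPH_OPEN,np.ones((3,3)))
print('tray',rect(t,18))
print('clasp',ray('top',[[254,161]],35))
print('divider px',ray('top',[[140,148],[122,212]],18), 'round',ray('top',[[104,177]],30))
E
python3 m.py
python3 - <<'E'
import cv2
i=cv2.imread('pics/top0.png')[120:235,65:275];cv2.imwrite('pics/c0.png',cv2.resize(i,None,fx=3.8,fy=3.8,interpolation=cv2.INTER_CUBIC))
E
```

```text
tin (((474.2012939453125, -53.97097396850586), (47.353145599365234, 105.7158432006836), 75.423095703125), [[417.0, -64.0], [519.0, -90.0], [531.0, -44.0], [429.0, -18.0]])
squat (((639.9832763671875, -94.06668090820312), (82.16556549072266, 62.59633255004883), 30.215246200561523), [[589.0, -88.0], [620.0, -142.0], [691.0, -100.0], [660.0, -46.0]])
tray (((489.5565185546875, 248.74618530273438), (276.5203857421875, 190.71917724609375), 73.84373474121094), [[359.0, 142.0], [543.0, 89.0], [620.0, 355.0], [436.0, 408.0]])
clasp [[523.68287751 -71.19733259  35.        ]]
divider px [[563.98237663 222.6254284   18.        ]
 [399.54011068 268.79982316  18.        ]] round [[489.14487945 313.08070296  30.        ]]
```

View pics/c0.png

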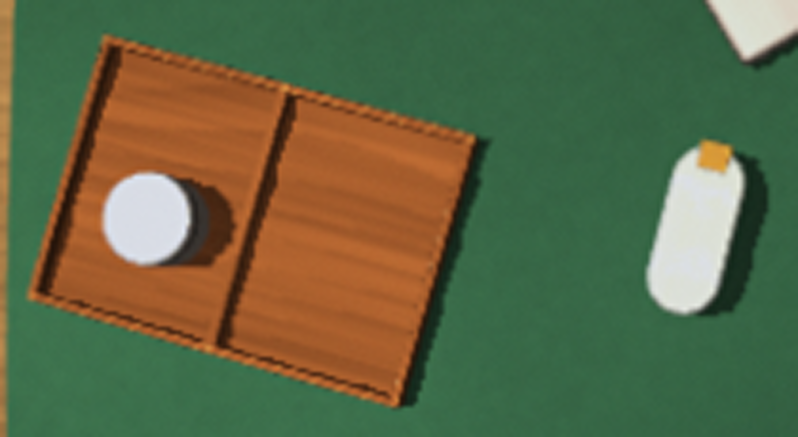

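Crop: the tin's clasp end is away from the robot, yaw about -0.25, and the tray agrees with the mask's rectangle. I'll fly over the tin.

Request:
{"method": "move_arm", "body": {"moves": [0, 0, 0, -0.111, -0.202, -0.305, 0, 0, -0.202, -0.305, 0, 0, -0.202, -0.305, 0, 0, -0.202, -0.305, 0, 0, -0.202, -0.305, 0, 0, -0.202, -0.305, 0, 0, -0.202, -0.305, 0, 0, -0.202, -0.305, 0, 0, -0.202, -0.305, 0, 0], "claw": 75}}

```text
t: 1.35
eef_pos: [420.2, 100.4, 214.6]
tcp_rot: [3.141, 0.0, 2.889]
ft_force: [1.4, 1.0, -0.6]
opening: 0.787
grip_force: 0.0
```

Request:
{"method": "move_arm", "body": {"moves": [-0.202, -0.305, 0, 0, -0.202, -0.305, 0, 0, -0.202, -0.305, 0, 0, 0, 0, 0.2, 0, 0, 0, 0, 0]}}

```text
t: 1.98
eef_pos: [472.6, -53.7, 183.2]
tcp_rot: [3.141, -0.004, 2.888]
ft_force: [-0.4, 0.0, 0.6]
opening: 0.792
grip_force: 0.0
```

Run:
```python
from h import *
s=monitor.state();print(s['t'],s['eef_pos'],s['tcp_rot'],s['opening'],s['joints'])
im=viewer.read_camera('wrist');cv2.imwrite('pics/w0.png',im[:,:,::-1])
```

```text
1.975 [472.64099754 -53.682964   183.17777311] [ 3.14147235 -0.00407424  2.88793978] 0.7919983483108102 [-2.52154691e-01  3.22658908e-01  1.94967009e+00  1.64916547e-04
  8.73337710e-01 -1.56940408e+00]
```

View pics/w0.png

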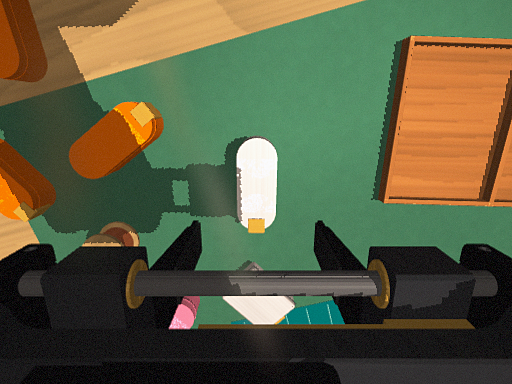

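The wrist view shows the tin at (257,185), clasp at (257,226), upright in the picture and between the fingers. The bay's near corner is at upper right.

Run:
```python
from h import *
im=cv2.imread('pics/w0.png');h=cv2.cvtColor(im,cv2.COLOR_BGR2HSV)
w=((h[...,1]<60)&(h[...,2]>150)).astype(np.uint8)
n,l=cv2.connectedComponents(w);m=(l==l[180,257])
ys,xs=np.nonzero(m);print(xs.min(),xs.max(),ys.min(),ys.max())
# sides of the straight part, at top z=40
rows=range(160,205,4);L=np.array([[xs[ys==r].min()-.5,r] for r in rows]);R=np.array([[xs[ys==r].max()+.5,r] for r in rows])
a=ray('wrist',L,40);b=ray('wrist',R,40);c=(a+b)/2
d=c[0]-c[-1];print('width',np.linalg.norm(a-b,axis=1).mean(),'yaw',np.arctan2(-d[1],-d[0]) )
u=-d/np.linalg.norm(d)
ct=ray('wrist',[[257,ys.min()-.5]],40)[0];print('plain end',ct,'mid',ct[:2]+55*u[:2],'clasp px',ray('wrist',[[257,234]],40))
# tray corners (top of walls z=18)
print(ray('wrist',[[411,37],[385,203]],18))
```

```text
236 277 138 228
width 46.228841487879855 yaw -0.2538127062120135
plain end [421.3997548  -42.27004149  40.        ] mid [474.63767047 -56.08033967] clasp px [[534.06792754 -71.43756732  40.        ]]
[[361.4008684  145.05288734  18.        ]
 [542.88340503  93.91810463  18.        ]]
```

Request:
{"method": "move_arm", "body": {"moves": [-0.017, -0.012, 0.3, 0, 0, 0, 0.33, 0, 0, 0, 0.28, 0, 0, 0, 0.17, 0, 0, 0, 0.1, 0, 0, 0, 0, 0]}}

```text
t: 2.78
eef_pos: [475.9, -55.4, 7.7]
tcp_rot: [3.142, -0.0, 2.89]
ft_force: [0.3, 0.3, 0.1]
opening: 0.794
grip_force: 0.0
```

Request:
{"method": "move_arm", "body": {"moves": [0, 0, 0, 0, 0, 0, 0, 0, 0, 0, 0, 0, 0, 0, 0, 0, 0, 0, 0, 0, 0, 0, 0, 0], "claw": 35}}

```text
t: 3.52
eef_pos: [475.9, -55.9, 8.1]
tcp_rot: [3.142, 0.001, 2.889]
ft_force: [-0.9, 0.6, 7.2]
opening: 0.484
grip_force: 29.9
```

Request:
{"method": "move_arm", "body": {"moves": [0, 0, -0.08, 0, 0, 0, -0.16, 0, 0, 0, -0.2, 0, 0, 0, -0.2, 0, 0, 0, -0.16, 0, 0, 0, -0.08, 0, 0, 0, 0, 0, 0, 0, 0, 0]}}

```text
t: 4.53
eef_pos: [475.3, -55.7, 138.9]
tcp_rot: [3.141, -0.001, 2.889]
ft_force: [0.1, -0.6, -2.5]
opening: 0.485
grip_force: 29.9
```

```bash
python3 -c "
from h import *
s=monitor.state();print(s['t'],s['eef_pos'],s['ft_force'],s['moment'])"
```

```text
4.525 [475.26440991 -55.74656126 138.87879163] [ 0.11982202 -0.56498248 -2.53950635] [ 0.05749834  0.00278648 -0.02240973]
```

Request:
{"method": "move_arm", "body": {"moves": [-0.27, 0, 0, 0, -0.27, 0, 0, 0, -0.27, 0, 0, 0, 0, 0, 0, 0, 0, 0, 0, 0, 0, 0, 0, 0, 0, 0, 0, 0, 0, 0, 0, 0]}}

```text
t: 5.52
eef_pos: [593.2, -86.1, 139.8]
tcp_rot: [3.142, 0.0, 2.889]
ft_force: [-0.1, 0.1, -4.6]
opening: 0.485
grip_force: 29.9
```

```bash
python3 -c "
from h import *
s=monitor.state();print(s['t'],s['eef_pos'],s['ft_force'],s['moment'])
M=[]
for i in range(5):
    viewer.read_camera('top');M.append(monitor.state()['moment'])
print(np.array(M))"
```

```text
5.525 [593.17948863 -86.10110914 139.83356537] [-0.12032879  0.10550197 -4.57850983] [ 0.02020668 -0.01880663 -0.00759708]
[[-0.02616027 -0.00851384 -0.03490373]
 [ 0.01871447  0.02777012  0.01496345]
 [ 0.00459875 -0.04231097 -0.0650964 ]
 [ 0.04143688  0.08787084 -0.04066016]
 [-0.03389831  0.02494792 -0.00306869]]
```

```bash
cat > f.py <<'E'
from h import *
M=[]
for i in range(30):
    viewer.read_camera('top');M.append(monitor.state()['moment'])
M=np.array(M);s=monitor.state();print(s['t'],s['eef_pos'],M.mean(0),M.std(0)/30**.5)
E
python3 f.py
```

```text
7.275 [593.33913631 -86.16975416 139.62958348] [ 0.01648008  0.00743712 -0.00548166] [0.00663886 0.00474783 0.0053001 ]
```

Request:
{"method": "move_arm", "body": {"moves": [0.27, 0, 0, 0, 0.27, 0, 0, 0, 0.27, 0, 0, 0, 0, 0, 0, 0, 0, 0, 0, 0, 0, 0, 0, 0, 0, 0, 0, 0, 0, 0, 0, 0]}}

```text
t: 8.28
eef_pos: [475.9, -55.9, 139.5]
tcp_rot: [3.141, -0.0, 2.889]
ft_force: [-0.2, 0.6, -3.6]
opening: 0.483
grip_force: 29.9
```

```bash
python3 f.py
```

```text
9.775 [475.67636211 -55.79924847 139.63199031] [ 0.0121793  -0.00789108  0.00853104] [0.00631799 0.0059252  0.00542308]
```

The moment difference (0.016 ± 0.008 N m, against 0.047 expected) doesn't show a full slide. I'll stroke harder and check the speed and stopping.

Request:
{"method": "move_arm", "body": {"moves": [-0.2, 0, 0, 0, -0.36, 0, 0, 0, -0.36, 0, 0, 0]}}

```text
t: 10.15
eef_pos: [610.8, -90.7, 139.8]
tcp_rot: [3.141, 0.0, 2.889]
ft_force: [0.4, 0.3, -2.9]
opening: 0.484
grip_force: 29.9
```

Request:
{"method": "move_arm", "body": {"moves": [0, 0, 0, 0]}}

```text
t: 10.28
eef_pos: [611.8, -91.1, 138.8]
tcp_rot: [3.142, 0.001, 2.889]
ft_force: [-0.1, -0.1, -3.5]
opening: 0.486
grip_force: 29.9
```

Request:
{"method": "move_arm", "body": {"moves": [0, 0, 0, 0]}}

```text
t: 10.4
eef_pos: [608.6, -90.1, 139.0]
tcp_rot: [3.141, -0.002, 2.889]
ft_force: [0.2, -0.5, -3.2]
opening: 0.48
grip_force: 29.9
```

Request:
{"method": "move_arm", "body": {"moves": [0, 0, 0, 0, 0, 0, 0, 0, 0, 0, 0, 0]}}

```text
t: 10.78
eef_pos: [609.1, -90.2, 139.9]
tcp_rot: [3.142, 0.0, 2.889]
ft_force: [0.4, 0.3, -3.0]
opening: 0.479
grip_force: 29.9
```

```bash
python3 f.py
```

```text
12.275 [609.32647549 -90.30911055 139.63944972] [0.01662652 0.01809508 0.00419922] [0.00532136 0.00572216 0.00393555]
```

Request:
{"method": "move_arm", "body": {"moves": [0.2, 0, 0, 0, 0.36, 0, 0, 0, 0.36, 0, 0, 0, 0, 0, 0, 0, 0, 0, 0, 0, 0, 0, 0, 0]}}

```text
t: 13.02
eef_pos: [476.8, -56.2, 139.7]
tcp_rot: [3.142, 0.001, 2.889]
ft_force: [0.0, 0.3, -3.3]
opening: 0.485
grip_force: 29.9
```

```bash
python3 f.py
```

```text
14.525 [475.68301304 -55.82817369 139.6305169 ] [ 0.00558199 -0.02942258 -0.00578571] [0.00555263 0.00615507 0.00440732]
```

The die was felt at the clasp end (+0.022) and then at the plain end (-0.027), a 0.049 N m swing that matches full travel. Next, a gentle move over the bay.

Request:
{"method": "move_arm", "body": {"moves": [0.008, 0.028, 0, 0, 0.016, 0.056, 0, 0, 0.024, 0.085, 0, 0, 0.031, 0.113, 0, 0, 0.039, 0.141, 0, 0, 0.039, 0.141, 0, 0.007, 0.039, 0.141, 0, 0.007, 0.039, 0.141, 0, 0, 0.039, 0.141, 0, 0]}}

```text
t: 15.65
eef_pos: [473.7, 99.6, 139.6]
tcp_rot: [3.141, -0.0, 2.868]
ft_force: [-0.2, -0.6, -3.0]
opening: 0.479
grip_force: 29.9
```

Request:
{"method": "move_arm", "body": {"moves": [0.039, 0.141, 0, 0, 0.039, 0.141, 0, 0, 0.031, 0.113, 0, 0, 0.024, 0.085, 0, 0, 0.016, 0.056, 0, 0, 0.008, 0.028, 0, 0, 0, 0, 0, 0]}}

```text
t: 16.52
eef_pos: [474.3, 185.6, 139.6]
tcp_rot: [-3.142, -0.0, 2.867]
ft_force: [0.6, -1.0, -3.7]
opening: 0.482
grip_force: 29.9
```

Run:
```python
from h import *
s=monitor.state();print(s['t'],s['eef_pos'],s['tcp_rot'])
im=viewer.read_camera('wrist');cv2.imwrite('pics/w1.png',im[:,:,::-1])
```

```text
16.525 [474.31305814 185.55432576 139.58857905] [-3.14156076e+00 -8.46314247e-05  2.86713551e+00]
```

View pics/w1.png

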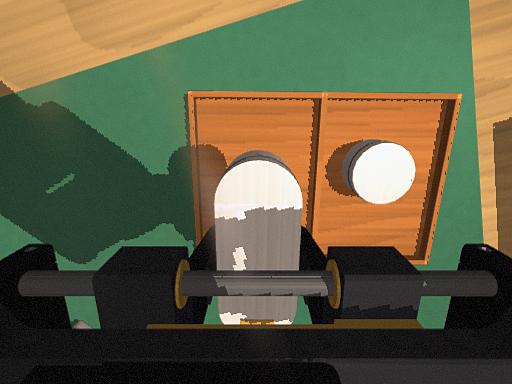

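Tin is centred over the empty half and aligned with its walls (bay from column 195 to 318). Lowering 126 mm.

Request:
{"method": "move_arm", "body": {"moves": [0, 0, 0.08, 0, 0, 0, 0.15, 0, 0, 0, 0.17, 0, 0, 0, 0.16, 0, 0, 0, 0.12, 0, 0, 0, 0.07, 0, 0, 0, 0.04, 0, 0, 0, 0.02, 0, 0, 0, 0.01, 0, 0, 0, 0, 0]}}

```text
t: 17.82
eef_pos: [474.5, 185.7, 16.9]
tcp_rot: [3.141, 0.001, 2.867]
ft_force: [0.0, -0.1, -3.7]
opening: 0.485
grip_force: 29.9
```

Request:
{"method": "move_arm", "body": {"moves": [0, 0, 0.006, 0, 0, 0, 0.006, 0, 0, 0, 0, 0]}}

```text
t: 18.2
eef_pos: [474.3, 185.6, 14.8]
tcp_rot: [3.142, 0.0, 2.867]
ft_force: [-0.7, 0.1, -2.9]
opening: 0.481
grip_force: 29.9
```

Request:
{"method": "move_arm", "body": {"moves": [0, 0, 0.004, 0, 0, 0, 0.004, 0, 0, 0, 0, 0]}}

```text
t: 18.58
eef_pos: [474.4, 185.6, 14.1]
tcp_rot: [3.141, 0.0, 2.867]
ft_force: [-1.6, 0.1, 5.2]
opening: 0.483
grip_force: 29.9
```

Contact at the floor (+5 N). Releasing, with the fingers only partly opened, and rising.

Request:
{"method": "move_arm", "body": {"moves": [0, 0, 0, 0, 0, 0, 0, 0, 0, 0, 0, 0, 0, 0, 0, 0], "claw": 66}}

```text
t: 19.08
eef_pos: [474.4, 185.6, 13.6]
tcp_rot: [3.142, 0.0, 2.867]
ft_force: [-0.2, 0.1, -0.2]
opening: 0.694
grip_force: 0.0
```

Request:
{"method": "move_arm", "body": {"moves": [0, 0, -0.06, 0, 0, 0, -0.15, 0, 0, 0, -0.25, 0, 0, 0, -0.3, 0, 0, 0, -0.3, 0, 0, 0, -0.2, 0, 0, 0, 0, 0, 0, 0, 0, 0]}}

```text
t: 20.08
eef_pos: [473.9, 185.5, 202.3]
tcp_rot: [-3.141, -0.0, 2.867]
ft_force: [-0.8, 0.3, -0.1]
opening: 0.694
grip_force: 0.0
```

Run:
```python
from h import *
im=viewer.read_camera('wrist');cv2.imwrite('pics/w2.png',im[:,:,::-1]);b=snap('side','s2')
cv2.imwrite('pics/f2.png',np.hstack([cv2.resize(x[:,:,::-1],(400,300)) for x in(im,b)]))
```

```text
(no output)
```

View pics/f2.png

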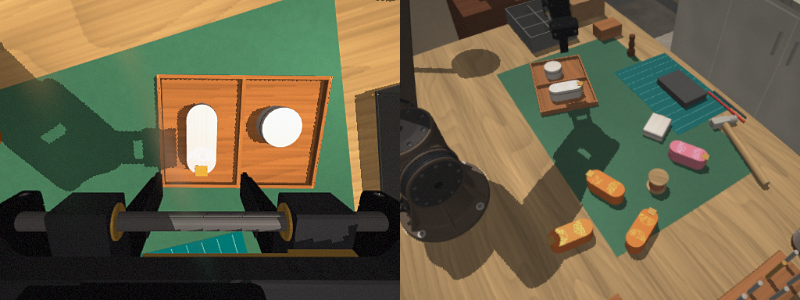

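The tin lies flat and lengthwise in the empty half (around (201,140) in the left picture). The squat tin hasn't moved and the gripper is clear.

```bash
python3 -c "
from cell import order
print(order.job_done())"
```

```text
the job is handed in; nothing more can be done
None
```

The job is handed in: the die was felt (moment readings averaged) sliding to the clasp end and back to the plain end, and the tin now lies flat and lengthwise in the tray's empty half, released, with the squat tin unmoved, at about 20 s of the 43 s allowed.

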